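Rack the loose column collar and hold the caddy up level

ROBOT

A 6-joint arm with a two-finger parallel gripper is mounted at the origin on the work surface. World frame = base frame: x ahead of the robot, y to its left, z up, the work surface at z = 0. Lengths are in m, angles in rad, forces in N, time in s.
With the tool pointing down it reaches from about 0.3 to 0.875 m from the base axis. Payload 4.2 kg.
Tool frame: the origin (TCP) lies between the finger pads, 19 mm behind the fingertips; this is the grasp point; z points along the fingers, y is the line along which they close (so a half turn about z gives the same grasp; the last joint's range is limited). The gripper opens to 85 mm and grips with 20 to 120 N. Pads are 22 mm wide; open, the fingers measure 114 mm over their backs; the gripper's body (76 mm by 85 mm) begins 54 mm behind the grasp point. The pads swing forward as they close: fully open they stand 13 mm farther back than shut.
Start: joints at [-1.262, 0.32, 1.565, -0, 1.257, -0.02], TCP at [0.186, -0.544, 0.25] pointing down, gripper open.
Joint ranges: [-3.11, 3.11], [-0.84, 2.01], [0.21, 2.61], [-1.34, 4.49], [0.05, 2.63], [-2.56, 2.56]. Speed limits (rad/s): [2.57, 2.57, 3.14, 3.14, 3.14, 3.14].

INTERFACE

Orientations are given as a unit quaternion [x, y, z, w].
In Python, from cell import robot gives the robot as it stands.
- The arm moves only by the tool move_arm, never from a script. Its argument "increments" is a list of rows, each a list of 3 entries, a list of its own where there are three numbers: the shift along the tool's x, y, z in m, then the turn, a rotation vector about the tool's x, y, z in rad, then the opening in per cent of the stroke, from 0 (shut) to 100 (fully open). A call has 1 to 10 rows; each row shifts and turns the commanded pose from where the row before left it, along the tool's axes as they then stand; what a row does not reach is not made up. A row lasts 1/8 s, in which the tool goes at most 62.5 mm and 10.7 degrees, less where a joint would pass 70% of its speed; a pose out of reach is approached as far as the arm can. A call is refused whole if a number of a shift passes 0.0625 or a number of a turn 0.188, either way. A call with a gripper value outside its range is refused whole. The fingers move at their own pace and stop on an object; "squeeze" is the grip in N (left out, the last holds). Time passes only in rows, so rows that do not move let the fingers close. It gives the time, the measured TCP pose, the force, the opening and the grip force at its end, in the units of the state.
- robot.get_state(): the state, without advancing time (a new reading comes with each control period).
- robot.capture(name): name is "side" or "top" or "wrist"; returns the picture (384x512x3 uint8, red, green, blue); there is no depth.
- robot.camera_info(name): a dict with "K" (3x3 intrinsics, pixels), "R" (3x3) and "t" (3): a world point X has camera coordinates R X + t. Camera axes: x right, y down, z forward; pixel columns grow to the right and rows downward; lengths in m; the calibration is good to about 2 mm. A picture is of the moment at which its call begins: read the wrist's pose just before it. camera_info takes no time and is no camera call; for the wrist camera it gives the pose at the moment of the call.
- robot.hand_in(): hands the job in; it is judged then, once.
The state is a dict: "time_s": time; "joint_pos": joint angles; "joint_vel": joint speeds; "tau": joint torques, N m; "tcp_pos": TCP position; "eef_rot": TCP orientation; "contact_force": force on the tool from outside, world axes, zero at the start; "torque": the same for the moment, N m; "width": finger opening in m; "grasp_force": force on a finger pad.
Only numpy, scipy, OpenCV 4.12 (cv2) and the standard library are available. Lean on these libraries where they do the work, as an engineer would, in place of code of your own. Each camera call takes 0.05 s, during which the arm holds its last target. There are 200 camera calls.

TASK

One of the microscope's two column collars is lying loose on the repair bench: slip it over the bare post of the carrying caddy, lower it until it sits flat on the plate without letting it drop, and let go of it. Then pick the caddy up by its handle with both collars on it, raise it so that its underside is a good 10 cm above the bench, and finish while still holding it there, level and steady; do not put it down. Leave the bottle, the phone and the jar where they are.

Things in the scene. Friction and masses are not known exactly. Their poses are not given: they have to be found in the camera images.
- caddy: Carrying caddy, loose on the bench, about 0.35 kg: a pale plywood plate 224 (its x) x 84 (its y) x 8 mm with an upright steel post near each end and a black bar handle across the middle. Origin: centre of the plate's underside; x along the plate from the bare post towards the post that already carries a collar, z up. It may lie at any yaw. With a collar on both posts it balances at the handle.
- bare_post (a point): Foot of the caddy's empty post, on the plate's upper face (8 mm above the underside), 80 mm from the caddy's centre along its -x. The post is 20 mm in diameter and 45 mm tall above the plate, its tip tapered to 12 mm over the last 6 mm.
- full_post (a point): Foot of the other, equal post, 80 mm along the caddy's +x, which carries the stored collar.
- caddy_handle (a point): Centre of the caddy's handle bar, 63 mm above the underside, midway between the posts. The bar is 60 mm long (along the caddy's x), 14 mm thick (along its y) and 24 mm tall (51 to 75 mm above the underside), on two 10 x 14 mm uprights; take it across its thickness, fingers closing along the caddy's y. There is 26 mm between its ends and a collar on a post.
- collar: The loose collar, lying flat on the bench: a plain bare steel ring, 48 mm outside diameter, 26 mm bore right through, 30 mm high, about 0.18 kg. Origin: centre of its underside; z is the bore's axis, up.
- stored_collar: An identical collar already seated on the caddy's full post; same size and origin.
- bottle: Bystander: yellow plastic bottle, 48 mm diameter, 125 mm tall, standing to the robot's left. Origin: centre of its underside, z up.
- phone: Bystander: black phone lying flat beyond the work, 72 x 150 x 9 mm. Origin: centre of its underside, z up.
- jar: Bystander: low white jar with green lid, 52 mm diameter, 45 mm tall, to the robot's right. Origin: centre of its underside, z up.

How it is judged:
On the way, in this order (a step that is already met when the one before it is completed fails the run):
1. the loose collar sits flat on the plate over the bare post, let go, the caddy standing on the bench (horizontal distance between collar and bare_post below 0.006 m and z of each of collar, stored_collar in the frame of caddy below 0.012 m and angle between the z axis of each of collar, stored_collar and the z axis of caddy, either way round below 0.12 rad and horizontal distance between stored_collar and full_post below 0.006 m and contact force between the fingers and collar below 0.2 N and height (world z) of caddy below 0.006 m and angle between caddy's own z axis and vertical below 0.06 rad), for 0.2 s.
2. the caddy, with both collars, is up in the air and level (horizontal distance between collar and bare_post below 0.006 m and z of each of collar, stored_collar in the frame of caddy below 0.012 m and angle between the z axis of each of collar, stored_collar and the z axis of caddy, either way round below 0.12 rad and horizontal distance between stored_collar and full_post below 0.006 m and height (world z) of caddy above 0.09 m and angle between caddy's own z axis and vertical below 0.12 rad and contact force between the fingers and caddy above 1 N), for 0.2 s.
At the end, for the whole second after the job is handed in: Held by the handle (TCP within 45 mm, over 1 N), underside over 90 mm up, level within 0.12 rad, under 0.03 m/s and 0.15 rad/s, clear of the bottle; both collars on their posts (6 mm off axis, under 4 mm off the plate, square within 0.12 rad); bottle, phone, jar within 40 mm of their start (all of step 2 and linear speed of caddy below 0.03 m/s and angular speed of caddy below 0.15 rad/s and distance between the grasp point and caddy_handle below 0.045 m and contact force between caddy and bottle below 0.1 N and distance of each of bottle, phone, jar from where it was at the start of the episode below 0.04 m); the arm keeps its last pose, push and grip.
It fails at once if the collar falls freely (faster than 0.4 m/s, as from more than about 8 mm) (contact force between collar and anything else below 0.02 N and linear speed of collar above 0.4 m/s).
It fails at once if the caddy is tipped more than 0.35 rad (angle between caddy's own z axis and vertical above 0.35 rad).
It fails at once if bottle, phone or jar is pushed more than 40 mm or the bottle or jar is knocked over (distance of any of bottle, phone, jar from where it was at the start of the episode above 0.04 m or angle between any of bottle, jar's own z axis and vertical above 0.5 rad).
It also fails if it takes over 64 s, if anything falls off the work surface, if the arm or the gripper's body presses on something with over 40 N, if the wrist force passes 120 N, or if a joint passes its speed limit or range.

## Working session

There is one attempt and no reset: what is moved stays moved. The work goes in short steps, Python scripts to look and compute and a tool call to move; the robot and the scene stay as the last step left them, time stands still between calls to the robot, and variables do not carry over. Pictures are saved under pics/ and viewed, at most 10 in all, crops included, and the job is handed in when it is done.

Besides the shell and the picture viewer there is one more tool, called after "Call:" as name(argument=value, ...) on one line, values as JSON. move_arm: Moves the arm, as the interface text tells. Its arguments: {"type":"object","properties":{"increments":{"type":"array","items":{"type":"array"}},"squeeze":{"type":"number"}},"required":["increments"]}

```bash
mkdir -p pics; cat > h.py <<'E'
import numpy as np, cv2
from cell import robot
from scipy.spatial.transform import Rotation as Ro
def save(n,img): cv2.imwrite('pics/'+n,img[:,:,::-1])
def ray(ci,u,v,z):
    K,R,t=[np.array(ci[k],float) for k in('K','R','t')]
    d=R.T@np.linalg.solve(K,[u,v,1]);o=-R.T@t
    return o+d*(z-o[2])/d[2]
E
python3 - <<'E'
from h import *
a=robot.capture('top');b=robot.capture('side')
save('top0.png',a);save('side0.png',b)
for n in('top','side'):
    c=robot.camera_info(n);print(n,np.round(c['K'],1).tolist(),np.round(-np.array(c['R']).T@np.array(c['t']),3))
s=robot.get_state();print(s['eef_rot'],s['tcp_pos'],s['width'],s['time_s'])
E
```

```text
top [[476.8, 0.0, 251.6], [0.0, 476.8, 191.8], [0.0, 0.0, 1.0]] [ 0.391 -0.025  1.441]
side [[461.2, 0.0, 253.7], [0.0, 461.2, 196.6], [0.0, 0.0, 1.0]] [ 0.398 -0.864  0.758]
[ 9.86520973e-01  1.63632865e-01 -1.19490552e-04 -7.99986042e-04] [ 0.18554298 -0.54383259  0.24925523] 0.08529447986079727 0.1
```

View pics/top0.png

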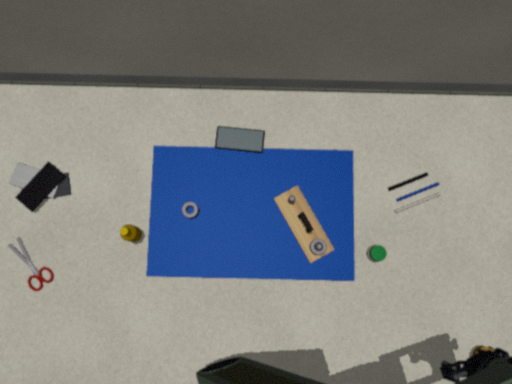

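View pics/side0.png

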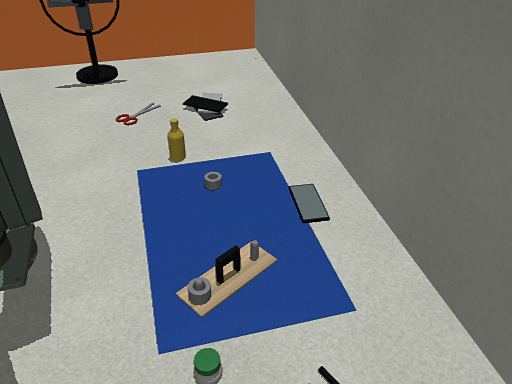

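The top view shows the collar at about (190,210), and the caddy with its bare post at (292,198) and its full post at (319,246). The bottle is at (130,232), the jar at (377,253) and the phone at (240,139). The side view agrees: the bare post is the one farther from the robot.

```bash
cat >> h.py <<'E'
def blobs(a):
    h=cv2.cvtColor(a,cv2.COLOR_RGB2HSV)
    m=((cv2.inRange(h,(105,120,60),(125,255,255)))==0).astype(np.uint8)
    return cv2.findContours(m,cv2.RETR_CCOMP,cv2.CHAIN_APPROX_NONE)[0]
E
python3 - <<'E'
from h import *
a=robot.capture('top');ci=robot.camera_info('top')
for c in blobs(a):
    A=cv2.contourArea(c)
    if 80<A<5000:
        r=cv2.minAreaRect(c);x,y=r[0]
        print(A,np.round(r[0],1),np.round(r[1],1),ray(ci,x,y,.03).round(4),ray(ci,x,y,.008).round(4))
        if A>600:
            B=np.array([ray(ci,*p,.008)[:2] for p in cv2.boxPoints(r)]);print(B.round(4))
            e=B[1]-B[0];f=B[2]-B[1];l=e if np.hypot(*e)>np.hypot(*f) else f
            print('yaw',np.arctan2(l[1],l[0]),np.hypot(*e),np.hypot(*f))
s=robot.get_state();print(Ro.from_quat(s['eef_rot']).as_matrix().round(3).tolist())
w=robot.camera_info('wrist');R=Ro.from_quat(s['eef_rot']).as_matrix()
print('cam in tool',R.T@(-np.array(w['R']).T@np.array(w['t'])-s['tcp_pos']),(R.T@np.array(w['R']).T).round(3).tolist())
for n,u,v,z in(('bottle',130,232,.06),('jar',377,253,.045),('bare',292,198,.053),('full',319,246,.053)):print(n,ray(ci,u,v,z))
E
```

```text
205.5 [190. 209.] [16. 16.] [0.5591 0.1521 0.03  ] [0.5617 0.1548 0.008 ]
2114.5 [303.5 223.7] [76.3 29.1] [ 0.5235 -0.1861  0.03  ] [ 0.5256 -0.1887  0.008 ]
[[ 0.6021 -0.0921]
 [ 0.6486 -0.1687]
 [ 0.4503 -0.2836]
 [ 0.4058 -0.2081]]
yaw -2.616340836461658 0.08958684622920089 0.22918474547432205
109.5 [417.6 191.3] [ 3.5 44. ] [ 0.6294 -0.5288  0.03  ] [ 0.6331 -0.5366  0.008 ]
[[0.946, 0.323, -0.0], [0.323, -0.946, 0.001], [-0.0, -0.001, -1.0]]
cam in tool [ 7.25013421e-02 -8.29990919e-05 -1.24481810e-01] [[0.001, -0.959, -0.284], [1.0, 0.001, 0.001], [-0.001, -0.284, 0.959]]
bottle [0.48443523 0.31848352 0.06      ]
jar [ 0.44171835 -0.39921849  0.045     ]
bare [ 0.59625229 -0.14928776  0.053     ]
full [ 0.45757566 -0.22901897  0.053     ]
```

Call:
move_arm(increments=[[[0, 0, 0], [0, 0, -0.1], 70], [[0, 0, 0], [0, 0, -0.097], 70], [[0.052, -0.032, 0], [0, 0, 0], 70], [[0.052, -0.032, 0], [0, 0, 0], 70], [[0.052, -0.032, 0], [0, 0, 0], 70], [[0.052, -0.032, 0], [0, 0, 0], 70], [[0.052, -0.032, 0], [0, 0, 0], 70], [[0.052, -0.032, 0], [0, 0, 0], 70], [[0.052, -0.032, 0], [0, 0, 0], 70], [[0.052, -0.032, 0], [0, 0, 0], 70]], squeeze=40)

```text
time_s: 1.4
tcp_pos: [0.4175, -0.1121, 0.2501]
eef_rot: [0.966, 0.26, 0.0, 0.0]
contact_force: [1.3, -0.6, 0.2]
width: 0.0594
grasp_force: 0.0
```

Call:
move_arm(increments=[[[0.052, -0.032, 0], [0, 0, 0], 70], [[0.052, -0.032, 0], [0, 0, 0], 70], [[0.052, -0.032, 0], [0, 0, 0], 70], [[0.052, -0.032, 0], [0, 0, 0], 70], [[0.048, -0.031, 0.03], [0, 0, 0], 70], [[0, 0, 0.03], [0, 0, 0], 70], [[0, 0, 0], [0, 0, 0], 70], [[0, 0, 0], [0, 0, 0], 70]])

```text
time_s: 2.4
tcp_pos: [0.5582, 0.1501, 0.1919]
eef_rot: [0.966, 0.26, 0.001, 0.0]
contact_force: [0.5, 0.6, 0.5]
width: 0.0599
grasp_force: 0.0
```

```bash
python3 - <<'E'
from h import *
s=robot.get_state();ci=robot.camera_info('wrist');a=robot.capture('wrist');save('w1.png',a)
R=Ro.from_quat(s['eef_rot']).as_matrix();print(s['time_s'],s['tcp_pos'],R.round(3).tolist(),s['width'])
for c in blobs(a):
    A=cv2.contourArea(c)
    if A>500:
        r=cv2.minAreaRect(c);print(A,np.round(r[0],1),np.round(r[1],1),ray(ci,*r[0],.03).round(4),ray(ci,*r[0],0).round(4))
E
```

```text
2.4 [0.55818223 0.15008301 0.19194185] [[0.865, 0.501, 0.001], [0.501, -0.865, 0.0], [0.001, 0.001, -1.0]] 0.05993475751820743
1891.0 [244.  170.5] [51. 48.] [0.5617 0.157  0.03  ] [0.5555 0.1539 0.    ]
6843.0 [448.  55.] [110. 126.] [0.7412 0.0541 0.03  ] [0.7538 0.0402 0.    ]
84289.5 [255.5 191.5] [383. 511.] [0.5489 0.1365 0.03  ] [0.5414 0.1313 0.    ]
```

View pics/w1.png

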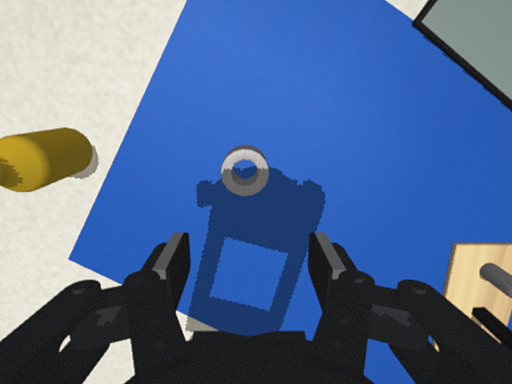

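The collar is at (244,170), near the pads' midline at column 249. I need to correct about +6.6 mm along tool x and -4.2 mm along tool y, then go down.

Call:
move_arm(increments=[[[0.0066, -0.0042, 0.04], [0, 0, 0], 72], [[0, 0, 0.05], [0, 0, 0], 72], [[0, 0, 0.04], [0, 0, 0], 72], [[0, 0, 0.025], [0, 0, 0], 72], [[0, 0, 0.014], [0, 0, 0], 72], [[0, 0, 0], [0, 0, 0], 72], [[0, 0, 0], [0, 0, 0], 40], [[0, 0, 0], [0, 0, 0], 40], [[0, 0, 0], [0, 0, 0], 40], [[0, 0, 0], [0, 0, 0], 40]], squeeze=40)

```text
time_s: 3.7
tcp_pos: [0.5626, 0.1575, 0.0236]
eef_rot: [0.966, 0.26, 0.002, 0.0]
contact_force: [0.4, 0.1, 6.0]
width: 0.046
grasp_force: 43.2
```

Call:
move_arm(increments=[[[0, 0, -0.012], [0, 0, 0], 40], [[0, 0, -0.04], [0, 0, 0], 40], [[0, 0, -0.05], [0, 0, 0], 40], [[-0.01, 0.03, -0.034], [0, 0, 0], 40], [[-0.035, 0.05, 0], [0, 0, 0], 40], [[-0.035, 0.05, 0], [0, 0, 0], 40], [[-0.035, 0.05, 0], [0, 0, 0], 40], [[-0.035, 0.05, 0], [0, 0, 0], 40], [[-0.035, 0.05, 0], [0, 0, 0], 40], [[0, 0, 0], [0, 0, 0], 40]])

```text
time_s: 4.95
tcp_pos: [0.5411, -0.1815, 0.1582]
eef_rot: [0.966, 0.257, -0.0, 0.0]
contact_force: [0.2, 1.4, -2.0]
width: 0.0457
grasp_force: 42.3
```

Call:
move_arm(increments=[[[0, 0, 0], [0, 0, 0], 40], [[0, 0, 0], [0, 0, 0], 40]])

```text
time_s: 5.2
tcp_pos: [0.5419, -0.1763, 0.158]
eef_rot: [0.965, 0.261, -0.0, -0.0]
contact_force: [0.6, -0.5, -2.1]
width: 0.0461
grasp_force: 42.3
```

```bash
python3 - <<'E'
from h import *
s=robot.get_state();ci=robot.camera_info('wrist');a=robot.capture('wrist');save('w2.png',a);save('side2.png',robot.capture('side'))
R=Ro.from_quat(s['eef_rot']).as_matrix();print(s['time_s'],s['tcp_pos'],R.round(3).tolist(),s['width'],s['contact_force'],np.array(ci['K'])[0,0])
E
```

```text
5.2 [ 0.5419087  -0.17628298  0.15801736] [[0.864, 0.503, -0.0], [0.503, -0.864, 0.0], [-0.0, -0.0, -1.0]] 0.04608356909637438 [ 0.64460139 -0.53425276 -2.05903012] 301.75431055875316
```

View pics/w2.png

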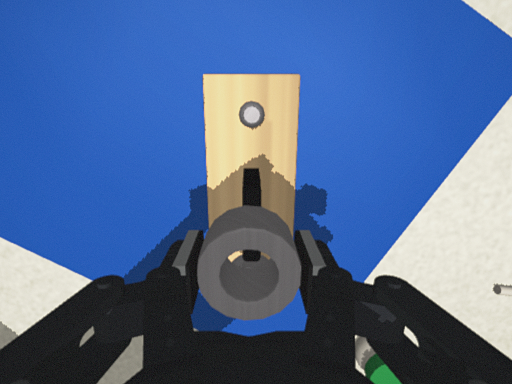

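The post tip is at (252,115), almost directly below the camera. The plate edges run vertically in the image at columns 203 and 300, so the yaw is aligned. The held collar spans columns 198–301 and rows 206–321.

```bash
python3 - <<'E'
from h import *
a=cv2.imread('pics/w2.png');save('w2z.png',cv2.resize(a[190:330,180:320],None,fx=4,fy=4,interpolation=cv2.INTER_CUBIC)[:,:,::-1])
s=robot.get_state();ci=robot.camera_info('wrist');R=Ro.from_quat(s['eef_rot']).as_matrix();p=np.array(s['tcp_pos'])
T=lambda u,v,z:(R.T@(ray(ci,u,v,z)-p)).round(4)
h=cv2.cvtColor(a,cv2.COLOR_BGR2HSV)
m=cv2.inRange(h[90:140,225:280],(0,0,0),(179,70,255))
M=cv2.moments(m,True);u,v=225+M['m10']/M['m00'],90+M['m01']/M['m00'];print('post blob',u,v,M['m00'],T(u,v,.05))
m2=cv2.inRange(h[90:140,225:280],(0,0,175),(179,50,255));M=cv2.moments(m2,True);u,v=225+M['m10']/M['m00'],90+M['m01']/M['m00'];print('tip',u,v,M['m00'],T(u,v,.053),ray(ci,u,v,.053))
zt=p[2]+.0064;zb=zt-.03
print('top far edge',T(249.5,321,zt),'bottom near edge',T(249.5,206,zb), T(249.5,206,zt))
print('plate corners',T(203,74,.008),T(300,75,.008))
print(a[200:325:2,249,1].tolist())
E
```

```text
post blob 251.27735849056603 113.95094339622642 530.0 [0.0621 0.0021 0.108 ]
tip 251.29126213592232 114.24757281553399 206.0 [0.0621 0.0021 0.105 ] [ 0.59669673 -0.14681341  0.053     ]
top far edge [-0.0271  0.0005 -0.0064] bottom near edge [0.0193 0.0005 0.0236] [ 0.0301  0.0004 -0.0064]
plate corners [ 0.0933 -0.0388  0.15  ] [0.0926 0.0439 0.15  ]
[33, 28, 22, 73, 77, 79, 81, 79, 77, 82, 77, 80, 81, 80, 99, 105, 97, 98, 97, 99, 99, 97, 99, 98, 96, 37, 30, 30, 24, 16, 22, 80, 81, 81, 83, 80, 76, 78, 79, 83, 83, 77, 79, 76, 80, 79, 80, 78, 79, 80, 80, 101, 103, 100, 101, 100, 98, 99, 102, 97, 95, 91, 92]
```

View pics/w2z.png

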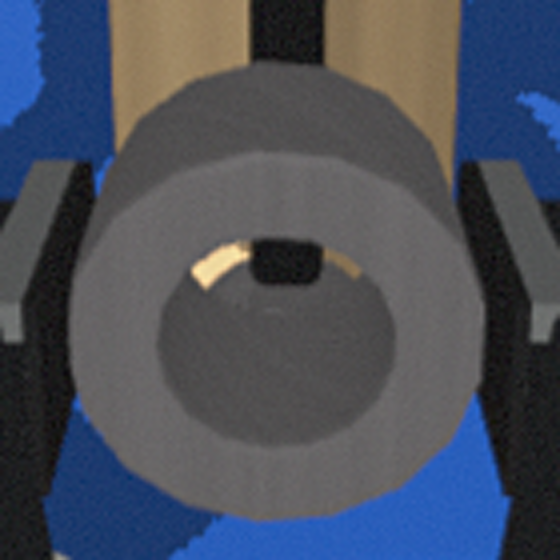

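View pics/side2.png

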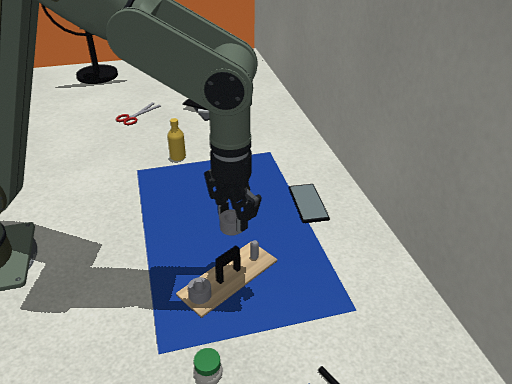

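Call:
move_arm(increments=[[[0.033, 0.0008, 0], [0, 0, 0], 40], [[0.033, 0.0008, 0], [0, 0, 0], 40], [[0, 0, 0.03], [0, 0, 0], 40], [[0, 0, 0.03], [0, 0, 0], 40], [[0, 0, 0.01], [0, 0, 0], 40], [[0, 0, 0], [0, 0, 0], 40], [[0, 0, 0], [0, 0, 0], 40], [[0, 0, 0], [0, 0, 0], 40]])

```text
time_s: 6.3
tcp_pos: [0.6005, -0.1461, 0.0893]
eef_rot: [0.966, 0.26, 0.001, 0.001]
contact_force: [0.1, 0.2, -1.6]
width: 0.0457
grasp_force: 42.3
```

```bash
python3 - <<'E'
from h import *
s=robot.get_state();ci=robot.camera_info('wrist');a=robot.capture('wrist')
R=Ro.from_quat(s['eef_rot']).as_matrix();p=np.array(s['tcp_pos']);print(p,R.round(3).tolist(),s['contact_force'])
b=robot.capture('side')
z=cv2.resize(a[190:330,180:320],None,fx=4,fy=4);y=cv2.resize(b[200:320,170:290],(560,560))
save('c3.png',cv2.resize(np.hstack([z,y]),(800,400)))
for v in(228,319.7):print((R.T@(ray(ci,249.5,v,p[2]+.0064)-p)).round(4))
print((R.T@(ray(ci,197.5,272,p[2]+.0064)-p)).round(4),(R.T@(ray(ci,301.5,272,p[2]+.0064)-p)).round(4))
E
```

```text
[ 0.60048898 -0.14614417  0.08925405] [[0.865, 0.502, 0.002], [0.502, -0.865, -0.001], [0.002, 0.002, -1.0]] [ 0.07541402  0.18257997 -1.63862686]
[ 0.0202  0.0005 -0.0064]
[-0.0263  0.0005 -0.0064]
[-0.001  -0.0226 -0.0064] [-0.001   0.0236 -0.0064]
```

View pics/c3.png

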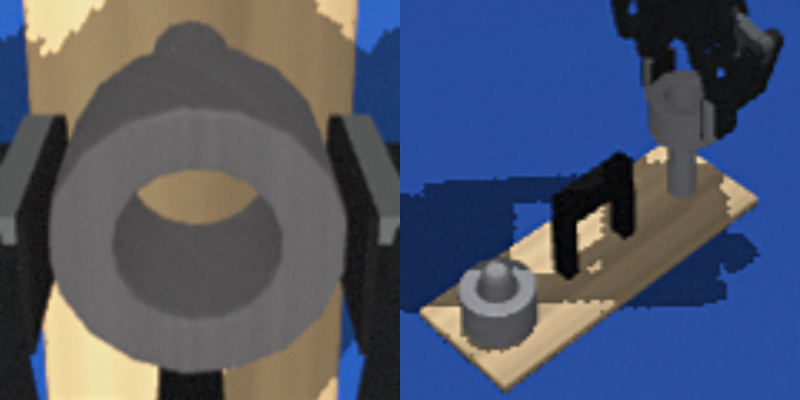

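The right half of this picture (side camera) shows the collar just above the post and well lined up. In the left half the visible tip at crop (190,22), which is image (246.5,197.7), is the near edge of the post's foot. I'll use it as a cross-check.

```bash
python3 - <<'E'
from h import *
s=robot.get_state();ci=robot.camera_info('wrist')
R=Ro.from_quat(s['eef_rot']).as_matrix();p=np.array(s['tcp_pos'])
T=lambda u,v,z:(R.T@(ray(ci,u,v,z)-p)).round(4)
print('foot +x edge',T(246.5,197.7,.008))
print('foot sides',T(180+155/2.857,190+45/2.857,.012),T(180+225/2.857,190+45/2.857,.012))
E
```

```text
foot +x edge [ 0.0051 -0.0014  0.0808]
foot sides [ 0.0004 -0.01    0.0768] [0.0004 0.0073 0.0769]
```

Call:
move_arm(increments=[[[-0.001, -0.0018, 0], [0, 0, 0], 40], [[0, 0, 0.007], [0, 0, 0], 40], [[0, 0, 0.007], [0, 0, 0], 40], [[0, 0, 0.006], [0, 0, 0], 40], [[0, 0, 0], [0, 0, 0], 40], [[0, 0, 0], [0, 0, 0], 40]])

```text
time_s: 7.15
tcp_pos: [0.5982, -0.145, 0.0679]
eef_rot: [0.966, 0.26, 0.0, 0.0]
contact_force: [-0.6, -0.3, -2.5]
width: 0.0456
grasp_force: 42.3
```

Call:
move_arm(increments=[[[0, 0, 0.007], [0, 0, 0], 40], [[0, 0, 0.007], [0, 0, 0], 40], [[0, 0, 0.007], [0, 0, 0], 40], [[0, 0, 0.007], [0, 0, 0], 40], [[0, 0, 0.004], [0, 0, 0], 40], [[0, 0, 0], [0, 0, 0], 40], [[0, 0, 0], [0, 0, 0], 40]])

```text
time_s: 8.02
tcp_pos: [0.5983, -0.145, 0.0362]
eef_rot: [0.966, 0.26, 0.0, 0.0]
contact_force: [-0.6, 0.2, -2.0]
width: 0.046
grasp_force: 42.3
```

Call:
move_arm(increments=[[[0, 0, 0.002], [0, 0, 0], 40], [[0, 0, 0.0015], [0, 0, 0], 40], [[0, 0, 0.001], [0, 0, 0], 40], [[0, 0, 0], [0, 0, 0], 40], [[0, 0, 0], [0, 0, 0], 40]])

```text
time_s: 8.65
tcp_pos: [0.598, -0.1449, 0.0317]
eef_rot: [0.966, 0.26, -0.0, 0.0]
contact_force: [-0.7, -0.6, 0.7]
width: 0.0457
grasp_force: 42.6
```

Call:
move_arm(increments=[[[0, 0, 0.001], [0, 0, 0], 40], [[0, 0, 0], [0, 0, 0], 40], [[0, 0, 0], [0, 0, 0], 40]])

```text
time_s: 9.02
tcp_pos: [0.598, -0.1449, 0.0316]
eef_rot: [0.966, 0.26, 0.0, 0.0]
contact_force: [-2.1, 0.9, 6.8]
width: 0.0458
grasp_force: 43.3
```

Call:
move_arm(increments=[[[0, 0, 0], [0, 0, 0], 68], [[0, 0, 0], [0, 0, 0], 68], [[0, 0, 0], [0, 0, 0], 68], [[0, 0, -0.01], [0, 0, 0], 68], [[0, 0, -0.03], [0, 0, 0], 68], [[0, 0, -0.05], [0, 0, 0], 68], [[-0.033, 0, -0.05], [0, 0, 0], 68], [[-0.05, 0, -0.01], [0, 0, 0], 68], [[0, 0, 0], [0, 0, 0], 68], [[0, 0, 0], [0, 0, 0], 68]])

```text
time_s: 10.28
tcp_pos: [0.5266, -0.1865, 0.1808]
eef_rot: [0.966, 0.26, 0.001, 0.0]
contact_force: [0.2, -0.0, 0.3]
width: 0.0581
grasp_force: 0.0
```

Call:
move_arm(increments=[[[0, 0, 0], [0, 0, 0], 68]])

```text
time_s: 10.4
tcp_pos: [0.5269, -0.1861, 0.1799]
eef_rot: [0.966, 0.26, -0.0, -0.0]
contact_force: [-0.0, -0.0, 0.4]
width: 0.0579
grasp_force: 0.0
```

```bash
python3 - <<'E'
from h import *
s=robot.get_state();ci=robot.camera_info('wrist');a=robot.capture('wrist');save('w4.png',a)
R=Ro.from_quat(s['eef_rot']).as_matrix();p=np.array(s['tcp_pos']);print(p,R.round(3).tolist(),s['contact_force'],s['width'])
T=lambda u,v,z:(R.T@(ray(ci,u,v,z)-p)).round(4)
for u in(256,):
  for v in (150,200,250,300):print(v,T(u,v,.075),T(u,v,.053))
E
```

```text
[ 0.52693535 -0.18605141  0.17993713] [[0.865, 0.503, -0.0], [0.503, -0.865, 0.0], [-0.0, -0.0, -1.0]] [-0.03939608 -0.03728027  0.35886782] 0.05792319352645531
150 [0.0355 0.0058 0.1049] [0.032  0.0063 0.1269]
200 [-0.0048  0.0061  0.1049] [-0.0122  0.0067  0.1269]
250 [-0.0492  0.0064  0.1049] [-0.0609  0.007   0.1269]
300 [-0.0986  0.0068  0.1049] [-0.115   0.0074  0.127 ]
```

View pics/w4.png

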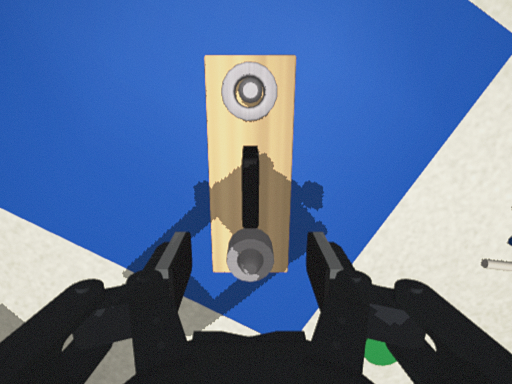

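The collar is seated on the bare post at (249,90). The handle bar spans columns 243–258 and rows 146–228, so it is centred under the TCP to within about 2 mm. Next I go down and grip it.

Call:
move_arm(increments=[[[-0.001, 0.0015, 0.03], [0, 0, 0], 60], [[0, 0, 0.04], [0, 0, 0], 60], [[0, 0, 0.03], [0, 0, 0], 60], [[0, 0, 0.0175], [0, 0, 0], 60], [[0, 0, 0], [0, 0, 0], 60], [[0, 0, 0], [0, 0, 0], 0], [[0, 0, 0], [0, 0, 0], 0], [[0, 0, 0], [0, 0, 0], 0], [[0, 0, 0], [0, 0, 0], 0], [[0, 0, 0], [0, 0, 0], 0]], squeeze=90)

```text
time_s: 11.7
tcp_pos: [0.5266, -0.1881, 0.0639]
eef_rot: [0.966, 0.26, 0.001, 0.0]
contact_force: [-0.4, 4.5, 5.5]
width: 0.0129
grasp_force: 88.2
```

Firm grip; lift slowly.

Call:
move_arm(increments=[[[0, 0, -0.005], [0, 0, 0], 0], [[0, 0, -0.01], [0, 0, 0], 0], [[0, 0, -0.015], [0, 0, 0], 0], [[0, 0, -0.02], [0, 0, 0], 0], [[0, 0, -0.02], [0, 0, 0], 0], [[0, 0, -0.02], [0, 0, 0], 0], [[0, 0, -0.015], [0, 0, 0], 0], [[0, 0, -0.01], [0, 0, 0], 0], [[0, 0, -0.005], [0, 0, 0], 0], [[0, 0, 0], [0, 0, 0], 0]])

```text
time_s: 12.95
tcp_pos: [0.5261, -0.1883, 0.1829]
eef_rot: [0.966, 0.26, -0.0, 0.0]
contact_force: [1.4, -0.5, -6.9]
width: 0.0125
grasp_force: 87.9
```

Call:
move_arm(increments=[[[0, 0, 0], [0, 0, 0], 0], [[0, 0, 0], [0, 0, 0], 0], [[0, 0, 0], [0, 0, 0], 0], [[0, 0, 0], [0, 0, 0], 0]])

```text
time_s: 13.45
tcp_pos: [0.5261, -0.1883, 0.1828]
eef_rot: [0.966, 0.26, -0.0, -0.0]
contact_force: [-1.0, -0.9, -6.6]
width: 0.0128
grasp_force: 87.9
```

```bash
python3 - <<'E'
from h import *
s=robot.get_state();print(s['tcp_pos'],s['contact_force'],s['torque'],s['width'],s['time_s'],max(map(abs,s['joint_vel'])))
a=robot.capture('side');b=robot.capture('wrist');save('f.png',cv2.resize(np.hstack([a[80:340,100:360],b[:, 64:448][:384]]if 0 else [cv2.resize(a[80:340,100:360],(384,384)),b[:,64:448]]),(768,384)))
E
```

```text
[ 0.5260831  -0.18832943  0.18283046] [-1.00173676 -0.87067993 -6.55532184] [-0.0249089   0.04695103 -0.03524161] 0.012754323168709307 13.45 0.004657928474522876
```

View pics/f.png

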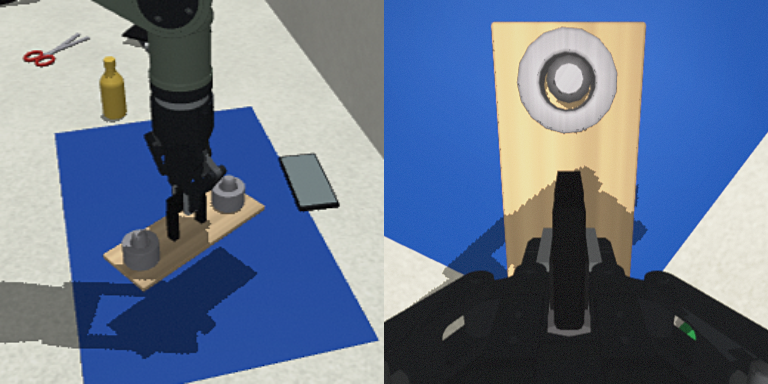

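The caddy hangs level with both collars seated, and its underside is about 12 cm up. The measured load of about 6.9 N matches the total weight.

```bash
python3 -c "
from cell import robot
print(robot.hand_in())"
```

```text
the job is handed in; nothing more can be done
None
```

The loose collar is seated on the bare post, and the job was handed in with the caddy held level by its handle, both collars on and its underside about 12 cm above the bench; no verdict came back.

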